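Check a cart wheel's tyre pressure

TASK

Take the tyre gauge out of its wooden stand, press it squarely and firmly down onto the cart wheel's valve stem until it seats and the tyre's pressure has pushed the reading rod out, but never harder than 20 N because the rubber stem is soft. Then put the gauge back in its stand as it was, fully down, with the rod still out to be read. Do not touch the rod, and leave the glue, tape and wooden pawn where they are.

Things in the scene. Friction and masses are not known exactly. Their poses are not given: they have to be found in the camera images.
- gauge_center (a point): the loose tyre gauge (0.15 kg), at a point on its chuck's axis 24 mm above the head's underside (46 mm above the chuck's mouth, 18 mm below the head's top); z up. Head: an upright aluminium block 30 mm long (x), 20 mm wide (y), 42 mm high. Grip it by its side faces, across y, about this height
- gauge: the gauge again; origin on the chuck's axis at the head's underside. A round 17 mm barrel runs level from the foot of the head along +x, to 108 mm from the origin. A steel chuck, 24 mm across and 22 mm long, points straight down under the head
- chuck (a point): the centre of the gauge chuck's open mouth, 22 mm below the head's underside, axes as the gauge's. The bell mouth is about 20 mm wide, narrows over 9 to 10 mm to a 12 mm bore and ends at a flat seal 18 mm above the mouth
- reading (a joint): how far the rod has come out, m. 0 at the start. The tyre pushes it out gradually as the chuck goes down over the stem; fully seated it is out 10 to 32 mm, by the tyre's unknown pressure. Friction holds it out after the gauge is lifted off
- rod: the gauge's white reading rod, 7 mm square; it comes out of the far (+x) end of the barrel, beyond a black ring, level with the barrel. Origin inside the gauge's head
- valve (a point): a fixed point on the axis of the upright valve stem, 70 mm above the table, on its rubber foot. The 8 mm brass stem ends 30 to 64 mm above this point: how high differs each time and is not measured. The stem is soft-mounted: it gives 1 mm per 5 N downward and 1 mm per 1.5 N sideways, so the bell mouth can centre on it
- wheel: the fixed wheel, flat on a round 224 mm plywood plate: black tyre 200 mm across, top 62 mm above the table, white rim, hub 68 mm high. Origin under its centre at table height; the valve stem stands 36 mm from it along +x. Fully seated, the stem's end bears on the gauge's seal: that takes 11 N or more of push, held half a second; before it, the air alone pushes back with up to 6 N
- hole (a point): the mouth of the hole in the gauge's stand, a fixed wooden block 36 mm high and 56 mm wide, reaching 30 mm to -x and 120 mm to +x of this point. Hole 29 mm wide, 30 mm deep, chamfered 2 mm. Parked, the gauge has its chuck in the hole, its head's underside on the block's top and its barrel along the block's +x within 3 degrees
- glue: a white glue bottle 52 mm across, 130 mm high; bystander; origin under its centre
- tape: a roll of paper tape lying flat, 100 mm across, 24 mm high; bystander; origin under its centre
- pawn: a dark wooden game pawn 28 mm across, 50 mm high, standing; bystander; origin under its centre
Not all that is in view belongs to the job. There is more than one size of the gauge; the job needs the smallest.

How it is judged (in metres and radians):
On the way:
1. the gauge is held squarely down on the valve stem with at least 11 N, and the rod has come out by at least 10 mm (horizontal distance between chuck and valve below 0.006 m and angle between chuck's own z axis and vertical below 0.14 rad and contact force between gauge and wheel above 11 N and value of joint reading above 0.01 m), for 0.3 s.
At the end, for the whole second after the job is handed in: the gauge stands at rest in its stand: chuck in the hole (within 6 mm of its centre, mouth at least 18 mm below the block's top), upright within 0.1 rad, barrel along the block within 0.35 rad, the rod still out by at least 10 mm (horizontal distance between chuck and hole below 0.006 m and z of chuck in the frame of hole below -0.018 m and angle between chuck's own z axis and vertical below 0.1 rad and angle between the x axis of chuck and the x axis of hole, either way round below 0.35 rad and value of joint reading above 0.01 m and linear speed of gauge below 0.02 m/s); the robot touches nothing.
It fails at once if the gauge presses on the wheel or its valve with more than 20 N (contact force between gauge and wheel above 20 N).
It fails at once if the robot touches the reading rod (contact force between any of the fingers, the arm and rod above 0.3 N).
It fails at once if a bystander is moved by more than 20 mm (distance of any of glue, tape, pawn from where it was at the start of the episode above 0.02 m).
It also fails if it takes over 61 s, if anything falls off the work surface, if the arm or the gripper's body presses on something with over 40 N, if the wrist force passes 120 N, or if a joint passes its speed limit or range.

ROBOT

A 6-joint arm with a two-finger parallel gripper is mounted at the origin on the work surface. World frame = base frame: x ahead of the robot, y to its left, z up, the work surface at z = 0. Lengths are in mm, angles in degrees, forces in N, time in s.
With the tool pointing down it reaches from about 300 to 850 mm from the base axis. Payload 4.2 kg.
Tool frame: the origin (TCP) lies at the very end of the fingers, on their centre line; the grasp point (between the pads) lies 19 mm behind it (env.grasp_offset is the distance from the TCP to the grasp point, in mm); z points along the fingers, y is the line along which they close (so a half turn about z gives the same grasp; the last joint's range is limited). The gripper opens to 91 mm and grips with 3 to 60 N. Pads are 32 mm wide; open, the fingers measure 118 mm over their backs; the gripper's body (76 mm by 178 mm) begins 60 mm behind the grasp point.
Start: joints at [-76.433, 18.312, 89.639, -0, 72.044, -1.146], TCP at [146.045, -556.16, 213.976] pointing down, gripper open.
Joint ranges: [-177.97, 177.97], [-48.28, 115.42], [12.27, 149.76], [-77.06, 257.06], [2.81, 150.46], [-146.56, 146.56]. Speed limits (degrees/s): [147.25, 147.25, 180, 180, 180, 180].

INTERFACE

Orientations are given as [roll, pitch, yaw] about the fixed x, y, z axes, in that order (R = Rz(yaw) Ry(pitch) Rx(roll)).
In Python, from workcell import env gives the robot as it stands. The module is installed in compiled form; this text tells all that it offers.
- The arm moves only by the tool send_rows, never from a script. Its argument "motion" is a list of rows, each an object of numbers: "tx", "ty", "tz": the shift along the tool's x, y, z in units of 500 mm (1.0 is 500 mm); "rx", "ry", "rz": the turn, a rotation vector about the tool's x, y, z in units of 30 degrees (1.0 is 30 degrees); "gripper": the closure, from -1 (fully open) to 1 (shut). In form: [{"tx": .., "ty": .., "tz": .., "rx": .., "ry": .., "rz": .., "gripper": ..}, ...]. A call has 1 to 12 rows; each row shifts and turns the commanded pose from where the row before left it, along the tool's axes as they then stand; what a row does not reach is not made up. A row lasts 1/8 s, in which the tool goes at most 62.5 mm and 10.7 degrees, less where a joint would pass 70% of its speed; a pose out of reach is approached as far as the arm can. A call with a number of a shift or a turn outside -1 to 1 is refused whole. A call with a gripper value outside its range is refused whole. The fingers move at their own pace and stop on an object; "grip_force" is the grip in N (left out, the last holds). Time passes only in rows, so rows that do not move let the fingers close. It gives the time, the measured TCP pose, the force, the opening and the grip force at its end, in the units of the state.
- env.state(): the state, without advancing time (a new reading comes with each control period).
- env.grab_frame(name): name is "side" or "top" or "wrist"; returns a dict with "frame" (384x512x3 uint8, red, green, blue), "vertical_fov" (degrees; the focal length in pixels is half the picture's height over the tangent of half this angle, whatever the lens; pixels are square), "cx", "cy" (the principal point, pixels), "k1" (the pictures are not rectified: a ray, as slopes to the right and down, at radius r is drawn at 1 + k1 r^2 times it, then the intrinsics apply), "rvec" (rotation vector, rad) and "tvec" (3), from world to camera coordinates, as OpenCV has them; the wrist camera has in their place "T_tool_cam" (4x4, takes a point from camera to tool coordinates, whose origin is the TCP and whose axes are the flange's). Camera axes: x right, y down, z forward; pixel columns grow to the right and rows downward; lengths in mm; the calibration is good to about 2 mm. A picture is of the moment at which its call begins: read the wrist's pose just before it. There is no depth.
- env.job_done(): hands the job in; it is judged then, once.
The state is a dict: "time_s": time; "qpos": joint angles; "qvel": joint speeds; "effort": joint torques, N m; "ee_pos": TCP position; "ee_rot": TCP orientation; "force": force on the tool from outside, world axes, zero at the start; "torque": the same for the moment, N m; "gripper_width": finger opening in mm; "gripper_force": force on a finger pad.
Only numpy, scipy, OpenCV 4.12 (cv2) and the standard library are available. Lean on these libraries where they do the work, as an engineer would, in place of code of your own. Each camera call takes 0.05 s, during which the arm holds its last target. There are 200 camera calls.

## Working session

There is one attempt and no reset: what is moved stays moved. The work goes in short steps, Python scripts to look and compute and a tool call to move; the robot and the scene stay as the last step left them, time stands still between calls to the robot, and variables do not carry over. Pictures are saved under pics/ and viewed, at most 10 in all, crops included, and the job is handed in when it is done.

Besides the shell and the picture viewer there is one more tool, called after ">>>" as name([rows], argument=value, ...), one row to a line, values as JSON. send_rows: Moves the arm, as the interface text tells. Shifts and turns lie within -1 to 1; 1 stands for 500 mm of shift or 30 degrees of turn. Its arguments: {"type":"object","properties":{"motion":{"type":"array"},"grip_force":{"type":"number"}},"required":["motion"]}

```bash
mkdir -p pics
cat > h.py <<'E'
import numpy as np, cv2
from workcell import env
from scipy.spatial.transform import Rotation as R
def grab(n):
    s=env.state(); f=env.grab_frame(n); im=f["frame"]; h,w=im.shape[:2]
    fo=h/2/np.tan(np.radians(f["vertical_fov"])/2)
    f["K"]=np.array([[fo,0,f["cx"]],[0,fo,f["cy"]],[0,0,1]]); f["D"]=np.array([f["k1"],0,0,0,0.])
    if "rvec" in f:
        Rm=cv2.Rodrigues(np.array(f["rvec"],float))[0]; t=np.array(f["tvec"],float).ravel()
        f["Rcw"]=Rm.T; f["c"]=-Rm.T@t
    else:
        T=np.array(f["T_tool_cam"]); Rt=R.from_euler("xyz",s["ee_rot"],degrees=True).as_matrix()
        f["Rcw"]=Rt@T[:3,:3]; f["c"]=Rt@T[:3,3]+np.array(s["ee_pos"])
    return f
def ray(f,u,v):
    p=cv2.undistortPoints(np.array([[[u,v]]],float),f["K"],f["D"])[0,0]
    return f["c"],f["Rcw"]@np.array([p[0],p[1],1])
def onz(f,u,v,z):
    c,d=ray(f,u,v); return c+d*(z-c[2])/d[2]
def tri(f1,p1,f2,p2):
    c1,d1=ray(f1,*p1);c2,d2=ray(f2,*p2)
    a=np.linalg.lstsq(np.c_[d1,-d2],c2-c1,rcond=None)[0]
    q1=c1+a[0]*d1;q2=c2+a[1]*d2; return (q1+q2)/2,np.linalg.norm(q1-q2)
def proj(f,P):
    Rm=f["Rcw"].T; return cv2.projectPoints(np.array(P,float).reshape(-1,3),cv2.Rodrigues(Rm)[0],-Rm@f["c"],f["K"],f["D"])[0].reshape(-1,2)
def save(f,n,box=None,k=1):
    im=cv2.cvtColor(f["frame"],cv2.COLOR_RGB2BGR)
    if box: im=im[box[1]:box[3],box[0]:box[2]]
    cv2.imwrite("pics/"+n,cv2.resize(im,None,fx=k,fy=k,interpolation=cv2.INTER_CUBIC))
E
python3 - <<'E'
from h import *
import pickle
fs={n:grab(n) for n in("top","side")}
pickle.dump(fs,open("f0.pkl","wb"))
for n,f in fs.items(): save(f,n+"0.png",k=1.5); print(n,f["c"],f["Rcw"][:,2])
E
```

```text
top [497.62106017 -81.94596548 932.53041072] [ 0.11523214 -0.01045852 -0.99328353]
side [236.17670236 641.86398625 874.8182081 ] [ 0.31036631 -0.64745654 -0.69604079]
```

View pics/top0.png

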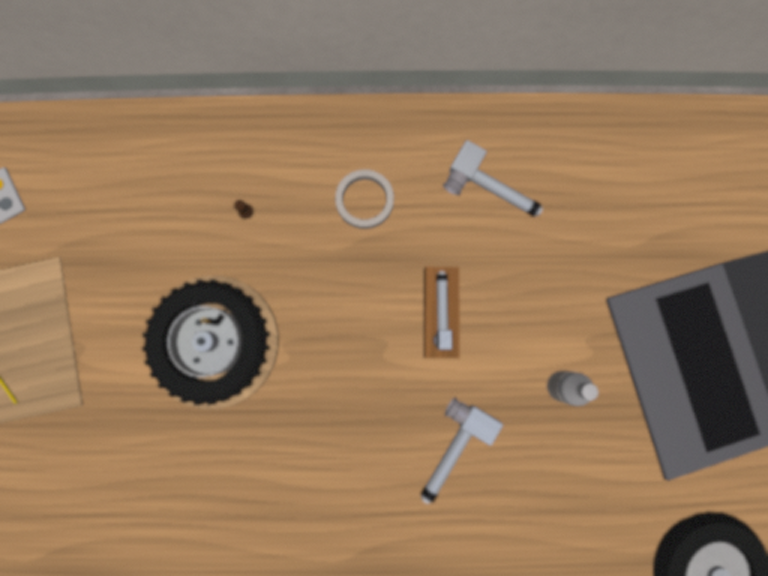

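View pics/side0.png

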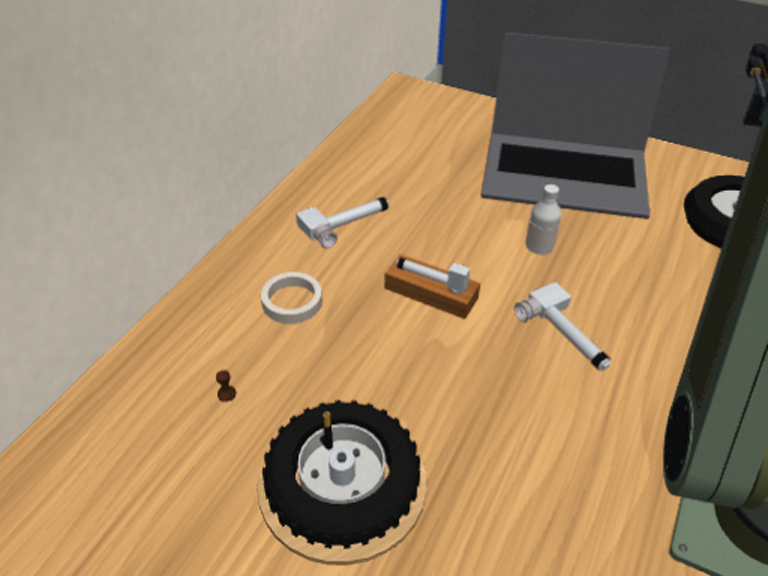

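The top view shows the parked gauge with its head at about (445,340) in the 1.5x picture and the barrel going up along world +x. The wheel is at (205,342) and the brass stem near (212,320). The side view shows the stem tip at (327,415) and the head at (459,277). Next I'll measure finer.

Run:
```python
from h import *
import pickle
fs=pickle.load(open("f0.pkl","rb"))
t,s=fs["top"],fs["side"]
def crop(f,b,k): 
    im=cv2.cvtColor(f["frame"],cv2.COLOR_RGB2BGR)[b[1]:b[3],b[0]:b[2]]; return cv2.resize(im,(400,300),interpolation=cv2.INTER_CUBIC)
# crops 80x60 ->5x
cv2.imwrite("pics/c0.png",np.vstack([np.hstack([crop(t,(100,190,180,250),5),crop(t,(255,175,335,235),5)]),np.hstack([crop(s,(180,260,260,320),5),crop(s,(250,160,330,220),5)])]))
# stand block top corners in top view: brown mask
hsv=cv2.cvtColor(t["frame"],cv2.COLOR_RGB2HSV); print(hsv[230,286],hsv[215,320],hsv[180,289])
print("head top",onz(t,445/1.5,337/1.5,78), "tri valve tip",tri(t,(212/1.5,321/1.5),s,(327/1.5,413/1.5)))
print("hub",onz(t,203/1.5,341/1.5,68),onz(s,342/1.5,456/1.5,68))
print("headtop side",onz(s,461/1.5,268/1.5,78))
```

```text
[ 14 152 144] [ 15 119 167] [ 14 153 140]
head top [ 510.086868   -185.67606605   78.        ] tri valve tip (array([541.23845485, 170.24426224, 103.99932473]), np.float64(6.593521332497522))
hub [508.67795598 193.45217512  68.        ] [508.73126136 198.11465697  68.        ]
headtop side [ 505.05003574 -187.96468312   78.        ]
```

View pics/c0.png

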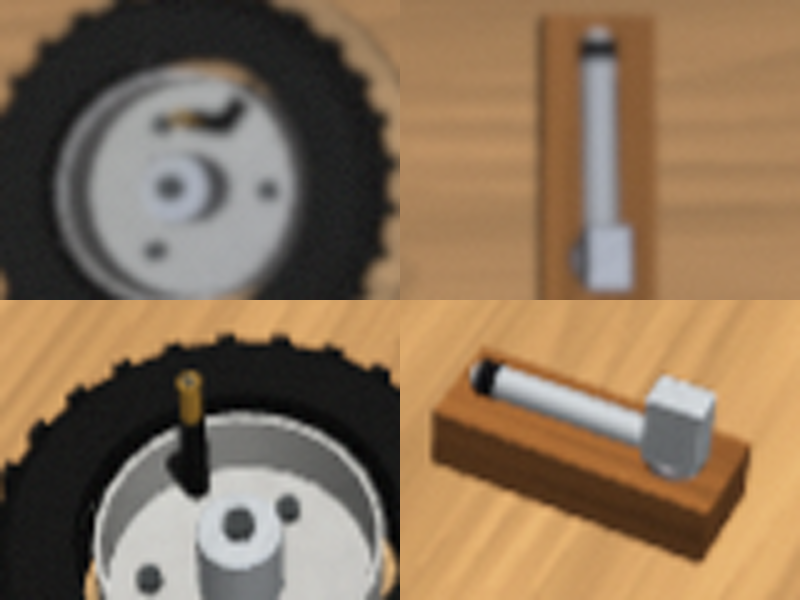

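Run:
```python
from h import *
import pickle
fs=pickle.load(open("f0.pkl","rb"))
t,s=fs["top"],fs["side"]
print("tip",tri(t,(132,214.6),s,(218,275.6)))
print("head",tri(t,(297,226.6),s,(306.4,179.4)),onz(t,297,226.6,78),onz(s,306.4,179.4,78))
# barrel end/near
print("barrel",onz(t,255+198/5,175+60/5,45),onz(t,255+201/5,175+215/5,45))
print("block edges", [onz(t,255+a/5,175+b/5,36) for a,b in((143,15),(255,17),(137,290),(255,290))])
print("hub",tri(t,(100+170/5,190+187/5),s,(180+238/5,260+225/5)))
print(env.state()["ee_rot"],env.state()["gripper_width"],env.state()["time_s"])
```

```text
tip (array([536.16928362, 183.73094457, 123.84266008]), np.float64(0.14772016938642646))
head (array([ 506.09902478, -186.35253774,   76.4273877 ]), np.float64(1.047253734596626)) [ 505.59209945 -186.33976419   78.        ] [ 506.05302933 -184.52660548   78.        ]
barrel [ 602.39533096 -187.00585806   45.        ] [ 526.7137803  -186.53067151   45.        ]
block edges [array([ 626.25261258, -161.34994565,   36.        ]), array([ 624.58239771, -216.97302084,   36.        ]), array([ 490.9751229 , -155.42941818,   36.        ]), array([ 490.11333388, -213.08473711,   36.        ])]
hub (array([509.118751  , 198.09054061,  64.09336114]), np.float64(1.1090361038496444))
[-1.79909183e+02 -2.59633287e-03  1.47125899e+01] 91.4784011508204 0.1
```

>>> send_rows([
  {"tx": 0.0983,"ty": -0.0594,"tz": -0.02,"gripper": -1},
  {"tx": 0.0983,"ty": -0.0594,"tz": -0.02},
  {"tx": 0.0983,"ty": -0.0594,"tz": -0.02},
  {"tx": 0.0983,"ty": -0.0594},
  {"tx": 0.0983,"ty": -0.0594},
  {"tx": 0.0983,"ty": -0.0594},
  {"tx": 0.0983,"ty": -0.0594},
  {"tx": 0.0983,"ty": -0.0594},
  {"tx": 0.0983,"ty": -0.0594},
  {"rz": 0.245},
  {"rz": 0.245},
  {},
])

```text
invalid input at $.motion[0]: expected keys tx, ty, tz, rx, ry, rz, gripper
```

Run:
```python
from h import *
import pickle
f=grab("wrist"); pickle.dump(f,open("w1.pkl","wb")); save(f,"w1.png",k=1.5)
print(f["T_tool_cam"],env.state()["ee_pos"],env.state()["ee_rot"],f["c"],env.state()["force"])
fs=pickle.load(open("f0.pkl","rb"))
t,s=fs["top"],fs["side"]
print("glue",tri(t,(590/1.5,391/1.5),s,(551/1.5,188/1.5)),onz(s,541/1.5,243/1.5,0))
```

```text
[[-6.77724758e-04 -9.64522136e-01 -2.64001118e-01  7.40013095e+01]
 [ 9.99998773e-01 -2.80838370e-04 -1.54108855e-03 -1.29436809e+00]
 [ 1.41227238e-03 -2.64001839e-01  9.64521143e-01 -1.71365324e+02]
 [ 0.00000000e+00  0.00000000e+00  0.00000000e+00  1.00000000e+00]] [ 145.94903951 -555.79426663  213.31226938] [-1.79923843e+02 -1.16284392e-03  1.47143077e+01] [ 217.24070804 -535.92561833  384.56899596] [-0.59054571  0.04309758  0.30467386]
glue (array([ 427.78720591, -389.26550563,  130.32908334]), np.float64(0.4546310675926786)) [ 426.96842948 -399.0975706     0.        ]
```

View pics/w1.png

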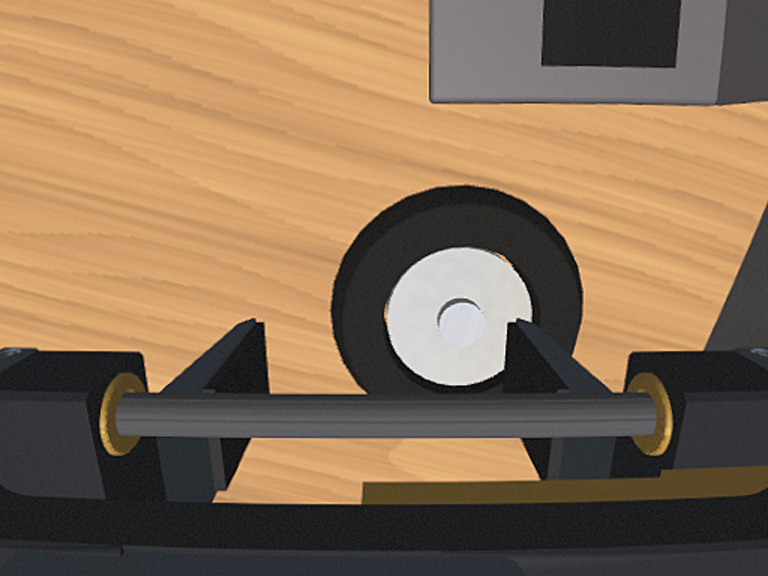

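The glue is at (428,-390), clear of the gripper. The wrist view shows the stray wheel and the open fingers. The call was refused because each row needs all its keys.

>>> send_rows([
  {"tx": 0.0906,"ty": -0.0614,"tz": -0.02,"rx": 0,"ry": 0,"rz": 0,"gripper": -1},
  {"tx": 0.0906,"ty": -0.0614,"tz": -0.02,"rx": 0,"ry": 0,"rz": 0,"gripper": -1},
  {"tx": 0.0906,"ty": -0.0614,"tz": -0.02,"rx": 0,"ry": 0,"rz": 0,"gripper": -1},
  {"tx": 0.0906,"ty": -0.0614,"tz": 0,"rx": 0,"ry": 0,"rz": 0,"gripper": -1},
  {"tx": 0.0906,"ty": -0.0614,"tz": 0,"rx": 0,"ry": 0,"rz": 0,"gripper": -1},
  {"tx": 0.0906,"ty": -0.0614,"tz": 0,"rx": 0,"ry": 0,"rz": 0,"gripper": -1},
  {"tx": 0.0906,"ty": -0.0614,"tz": 0,"rx": 0,"ry": 0,"rz": 0,"gripper": -1},
  {"tx": 0.0906,"ty": -0.0614,"tz": 0,"rx": 0,"ry": 0,"rz": 0,"gripper": -1},
  {"tx": 0.0906,"ty": -0.0614,"tz": 0,"rx": 0,"ry": 0,"rz": 0,"gripper": -1},
  {"tx": 0,"ty": 0,"tz": 0,"rx": 0,"ry": 0,"rz": 0.245,"gripper": -1},
  {"tx": 0,"ty": 0,"tz": 0,"rx": 0,"ry": 0,"rz": 0.245,"gripper": -1},
  {"tx": 0,"ty": 0,"tz": 0,"rx": 0,"ry": 0,"rz": 0,"gripper": -1},
])

```text
time_s: 1.65
ee_pos: [470.1, -185.1, 243.7]
ee_rot: [-180.0, 0.0, 0.1]
force: [0.1, -0.7, -0.4]
gripper_width: 91.5
gripper_force: 0.0
```

Run:
```python
from h import *
import pickle
f=grab("wrist"); pickle.dump(f,open("w1.pkl","wb")); save(f,"w2.png",k=1.5)
print(env.state()["ee_pos"],env.state()["ee_rot"],f["c"])
```

```text
[ 470.06391616 -185.23600167  243.70089219] [-1.79989448e+02  2.68781108e-02  1.43454511e-01] [ 543.8884701  -183.81083596  414.98245712]
```

View pics/w2.png

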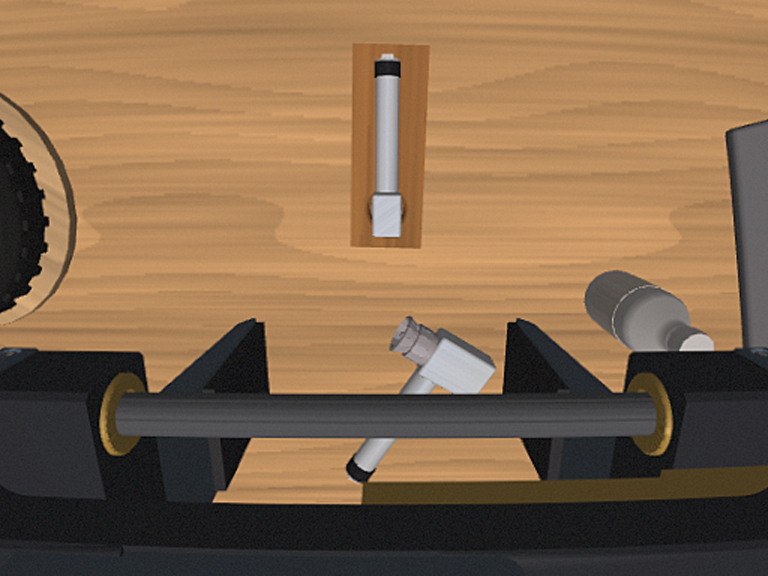

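Run:
```python
from h import *
import pickle
f=pickle.load(open("w1.pkl","rb"))
P=lambda u,v,z:onz(f,u/1.5,v/1.5,z).round(1)
print("head",[P(u,v,78) for u,v in((373,195),(400,195),(400,237),(373,237),(386.5,216))])
print("barrel",P(387.5,70,45),P(386.5,185,45))
b=[P(u,v,36) for u,v in((353,43),(429,46),(422,247),(351,246))];print("block",b)
m=(b[0]+b[1])/2-(b[2]+b[3])/2; print(np.degrees(np.arctan2(m[1],m[0])),np.linalg.norm(m),(b[2]+b[3])/2+m/np.linalg.norm(m)*30)
```

```text
head [array([ 520.5, -174.9,   78. ]), array([ 520.6, -193.5,   78. ]), array([ 491.3, -193.8,   78. ]), array([ 491.3, -174.7,   78. ]), array([ 506.1, -184.2,   78. ])]
barrel [ 607.1 -184.8   45. ] [ 525.7 -184.2   45. ]
block [array([ 627.3, -159.7,   36. ]), array([ 625.4, -215. ,   36. ]), array([ 476.8, -212.6,   36. ]), array([ 477.5, -156. ,   36. ])]
-1.1710977964120572 149.23117134164693 [ 507.14373361 -184.91314268   36.        ]
```

>>> send_rows([
  {"tx": 0.072,"ty": -0.0015,"tz": 0,"rx": 0,"ry": 0,"rz": 0,"gripper": -1},
  {"tx": 0,"ty": 0,"tz": 0.1,"rx": 0,"ry": 0,"rz": 0,"gripper": -1},
  {"tx": 0,"ty": 0,"tz": 0.1,"rx": 0,"ry": 0,"rz": 0,"gripper": -1},
  {"tx": 0,"ty": 0,"tz": 0.1,"rx": 0,"ry": 0,"rz": 0,"gripper": -1},
  {"tx": 0,"ty": 0,"tz": 0.08,"rx": 0,"ry": 0,"rz": 0,"gripper": -1},
  {"tx": 0,"ty": 0,"tz": 0.025,"rx": 0,"ry": 0,"rz": 0,"gripper": -1},
  {"tx": 0,"ty": 0,"tz": 0,"rx": 0,"ry": 0,"rz": 0,"gripper": -1},
  {"tx": 0,"ty": 0,"tz": 0,"rx": 0,"ry": 0,"rz": 0,"gripper": 1},
  {"tx": 0,"ty": 0,"tz": 0,"rx": 0,"ry": 0,"rz": 0,"gripper": 1},
  {"tx": 0,"ty": 0,"tz": 0,"rx": 0,"ry": 0,"rz": 0,"gripper": 1},
  {"tx": 0,"ty": 0,"tz": 0,"rx": 0,"ry": 0,"rz": 0,"gripper": 1},
  {"tx": 0,"ty": 0,"tz": 0,"rx": 0,"ry": 0,"rz": 0,"gripper": 1},
], grip_force=50)

```text
time_s: 3.2
ee_pos: [506.2, -184.6, 41.6]
ee_rot: [180.0, -0.0, 0.0]
force: [-0.3, -0.4, 0.5]
gripper_width: 44.2
gripper_force: 0.0
```

>>> send_rows([
  {"tx": 0,"ty": 0,"tz": 0,"rx": 0,"ry": 0,"rz": 0,"gripper": 1},
  {"tx": 0,"ty": 0,"tz": 0,"rx": 0,"ry": 0,"rz": 0,"gripper": 1},
  {"tx": 0,"ty": 0,"tz": 0,"rx": 0,"ry": 0,"rz": 0,"gripper": 1},
  {"tx": 0,"ty": 0,"tz": 0,"rx": 0,"ry": 0,"rz": 0,"gripper": 1},
  {"tx": 0,"ty": 0,"tz": 0,"rx": 0,"ry": 0,"rz": 0,"gripper": 1},
  {"tx": 0,"ty": 0,"tz": 0,"rx": 0,"ry": 0,"rz": 0,"gripper": 1},
])

```text
time_s: 3.95
ee_pos: [506.2, -184.6, 41.4]
ee_rot: [180.0, -0.0, 0.0]
force: [0.0, 0.1, -0.1]
gripper_width: 19.9
gripper_force: 50.0
```

>>> send_rows([
  {"tx": 0,"ty": 0,"tz": -0.04,"rx": 0,"ry": 0,"rz": 0,"gripper": 1},
  {"tx": 0,"ty": 0,"tz": -0.08,"rx": 0,"ry": 0,"rz": 0,"gripper": 1},
  {"tx": 0,"ty": 0,"tz": -0.1,"rx": 0,"ry": 0,"rz": 0,"gripper": 1},
  {"tx": 0,"ty": 0,"tz": -0.1,"rx": 0,"ry": 0,"rz": 0,"gripper": 1},
  {"tx": 0,"ty": 0,"tz": -0.08,"rx": 0,"ry": 0,"rz": 0,"gripper": 1},
  {"tx": -0.012,"ty": -0.108,"tz": 0,"rx": 0,"ry": 0,"rz": 0,"gripper": 1},
  {"tx": -0.012,"ty": -0.108,"tz": 0,"rx": 0,"ry": 0,"rz": 0,"gripper": 1},
  {"tx": -0.012,"ty": -0.108,"tz": 0,"rx": 0,"ry": 0,"rz": 0,"gripper": 1},
  {"tx": -0.012,"ty": -0.108,"tz": 0,"rx": 0,"ry": 0,"rz": 0,"gripper": 1},
  {"tx": -0.012,"ty": -0.108,"tz": 0,"rx": 0,"ry": 0,"rz": 0,"gripper": 1},
  {"tx": -0.012,"ty": -0.108,"tz": 0,"rx": 0,"ry": 0,"rz": 0,"gripper": 1},
  {"tx": 0,"ty": 0,"tz": 0,"rx": 0,"ry": 0,"rz": 0,"gripper": 1},
])

```text
time_s: 5.45
ee_pos: [469.1, 142.4, 241.0]
ee_rot: [-180.0, 0.1, 0.3]
force: [-0.7, 0.0, -1.5]
gripper_width: 19.9
gripper_force: 50.0
```

Run:
```python
from h import *
import pickle
f=grab("wrist"); pickle.dump(f,open("w3.pkl","wb")); s=grab("side")
a=cv2.cvtColor(f["frame"],cv2.COLOR_RGB2BGR)[0:300,0:400]
b=cv2.cvtColor(s["frame"],cv2.COLOR_RGB2BGR)[100:400,100:500]
cv2.imwrite("pics/w3.png",np.hstack([a,cv2.resize(b,(400,int(b.shape[0])))]))
print(env.state()["ee_pos"],env.state()["ee_rot"],env.state()["force"],env.state()["gripper_width"])
print("tip guess",proj(f,[536,184,124]))
```

```text
Traceback (most recent call last):
ValueError: all the input array dimensions except for the concatenation axis must match exactly, but along dimension 0, the array at index 0 has size 300 and the array at index 1 has size 284
```

Next I'll shift 100 mm in y for a second view, so the tip can be triangulated from both.

>>> send_rows([
  {"tx": 0,"ty": -0.1,"tz": 0,"rx": 0,"ry": 0,"rz": 0,"gripper": 1},
  {"tx": 0,"ty": -0.1,"tz": 0,"rx": 0,"ry": 0,"rz": 0,"gripper": 1},
  {"tx": 0,"ty": 0,"tz": 0,"rx": 0,"ry": 0,"rz": 0,"gripper": 1},
  {"tx": 0,"ty": 0,"tz": 0,"rx": 0,"ry": 0,"rz": 0,"gripper": 1},
])

```text
time_s: 6.05
ee_pos: [470.2, 237.8, 241.1]
ee_rot: [179.9, 0.0, -0.1]
force: [-0.6, 0.1, -1.8]
gripper_width: 19.7
gripper_force: 50.0
```

Run:
```python
from h import *
import pickle
f=pickle.load(open("w3.pkl","rb")); g=grab("wrist"); pickle.dump(g,open("w4.pkl","wb"))
c=lambda f:cv2.cvtColor(f["frame"],cv2.COLOR_RGB2BGR)
a=c(f)[0:300,56:456];b=c(g)[0:300,56:456]
P=lambda f:proj(f,[[536,184,124],[536,184,70],[509,196,68]])
pf,pg=P(f),P(g);print(pf,pg,env.state()["ee_pos"],env.state()["ee_rot"],env.state()["force"])
def z(f,p):
    x,y=int(p[0])-50,max(0,int(p[1])-37); return cv2.resize(c(f)[y:y+75,x:x+100],(400,300),interpolation=cv2.INTER_CUBIC),(x,y)
zf,of=z(f,pf[0]);zg,og=z(g,pg[0]);print(of,og)
cv2.imwrite("pics/w4.png",np.vstack([np.hstack([a,b]),np.hstack([zf,zg])]))
```

```text
[[211.68493016 114.69781562]
 [218.85889841 113.41686551]
 [208.43406008 139.29559268]] [[319.61517584 116.25249707]
 [309.80453022 114.73539187]
 [297.34857262 140.54474188]] [470.25183413 237.65662576 241.21288202] [ 1.79935285e+02  3.01677286e-02 -9.29602508e-02] [ 8.83895440e-04 -4.24388970e-01 -1.11440902e+00]
(161, 77) (269, 79)
```

View pics/w4.png

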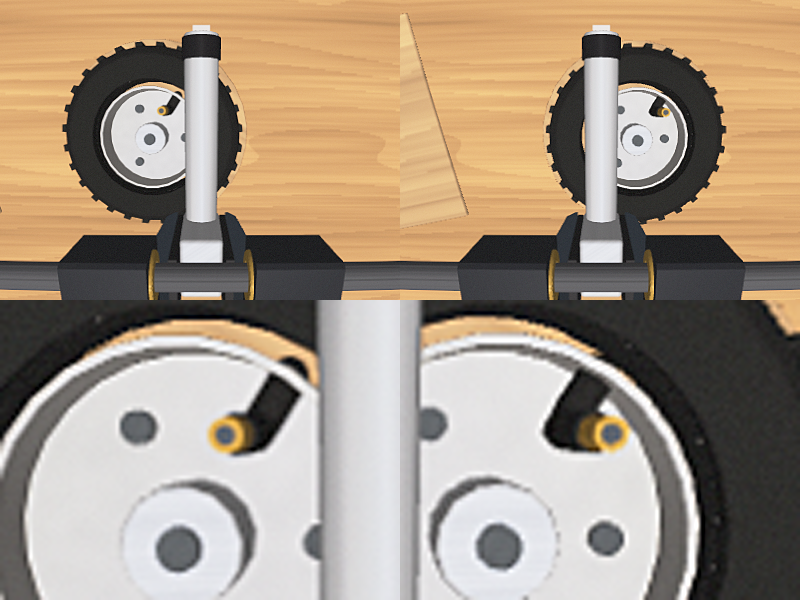

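Run:
```python
from h import *
import pickle
f=pickle.load(open("w3.pkl","rb"));g=pickle.load(open("w4.pkl","rb"))
t,s=[pickle.load(open("f0.pkl","rb"))[k] for k in("top","side")]
pf,pg=(217.5,110.5),(321.5,112.25)
print("tip",tri(f,pf,g,pg),tri(f,pf,s,(218,275.6)),tri(g,pg,s,(218,275.6)))
print("hub",tri(f,(205.5,139),g,(293.5,140.5)),onz(f,205.5,139,68),onz(g,293.5,140.5,68))
# joint LSQ of tip over 4 views
A=[];b=[]
for h,p in((f,pf),(g,pg),(t,(132,214.6)),(s,(218,275.6))):
    c,d=ray(h,*p);d/=np.linalg.norm(d);M=np.eye(3)-np.outer(d,d);A.append(M);b.append(M@c)
x=np.linalg.lstsq(np.vstack(A),np.hstack(b),rcond=None)[0];print(x,[np.linalg.norm(M@x-q) for M,q in zip(A,b)])
print(f["c"],g["c"])
```

```text
tip (array([539.3599379 , 180.21011362, 112.41389315]), np.float64(0.1979303531408245)) (array([539.29053585, 179.55496016, 116.77636409]), np.float64(0.5052000921600325)) (array([538.88993651, 180.8790525 , 118.27583033]), np.float64(1.3273369470562721))
hub (array([508.81886804, 199.70821912,  64.41910353]), np.float64(0.27718573354523995)) [509.30844083 199.12945167  68.        ] [509.04349793 200.11485739  68.        ]
[538.14425288 181.84611417 121.22242079] [np.float64(3.034738869341528), np.float64(1.2602414584436632), np.float64(3.237680194937712), np.float64(0.8014560962945022)]
[542.99029697 143.88172158 412.27716502] [544.04112846 239.18709951 412.36627958]
```

>>> send_rows([
  {"tx": 0.046,"ty": 0.0387,"tz": 0,"rx": 0,"ry": 0,"rz": 0,"gripper": 1},
  {"tx": 0.046,"ty": 0.0387,"tz": 0,"rx": 0,"ry": 0,"rz": 0,"gripper": 1},
  {"tx": 0.046,"ty": 0.0387,"tz": 0,"rx": 0,"ry": 0,"rz": 0,"gripper": 1},
  {"tx": 0,"ty": 0,"tz": 0.06,"rx": 0,"ry": 0,"rz": 0,"gripper": 1},
  {"tx": 0,"ty": 0,"tz": 0.06,"rx": 0,"ry": 0,"rz": 0,"gripper": 1},
  {"tx": 0,"ty": 0,"tz": 0.04,"rx": 0,"ry": 0,"rz": 0,"gripper": 1},
  {"tx": 0,"ty": 0,"tz": 0,"rx": 0,"ry": 0,"rz": 0,"gripper": 1},
  {"tx": 0,"ty": 0,"tz": 0,"rx": 0,"ry": 0,"rz": 0,"gripper": 1},
])

```text
time_s: 7.1
ee_pos: [539.8, 180.6, 162.5]
ee_rot: [-180.0, -0.1, -0.1]
force: [0.2, 0.2, -1.9]
gripper_width: 19.4
gripper_force: 50.0
```

Run:
```python
from h import *
s=grab("side");t=grab("top")
c=lambda f,b:cv2.resize(cv2.cvtColor(f["frame"],cv2.COLOR_RGB2BGR)[b[1]:b[3],b[0]:b[2]],(400,400),interpolation=cv2.INTER_CUBIC)
p=proj(s,[539,180,117])[0].astype(int);q=proj(t,[539,180,117])[0].astype(int);print(p,q)
cv2.imwrite("pics/v5.png",np.hstack([c(s,(p[0]-40,p[1]-50,p[0]+40,p[1]+30)),c(t,(q[0]-40,q[1]-40,q[0]+40,q[1]+40))]))
st=env.state();print(st["ee_pos"],st["ee_rot"],st["force"])
```

```text
[217 275] [134 213]
[539.92751065 181.12083631 162.78369402] [-1.79964300e+02 -1.41819423e-01 -2.34558298e-02] [ 0.06121272  0.53929849 -0.97682976]
```

View pics/v5.png

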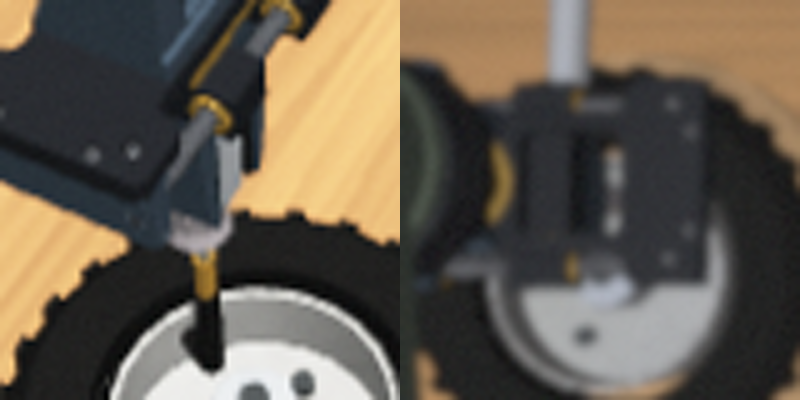

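>>> send_rows([
  {"tx": -0.001,"ty": 0.002,"tz": 0.02,"rx": 0,"ry": 0,"rz": 0,"gripper": 1},
  {"tx": 0,"ty": 0,"tz": 0.008,"rx": 0,"ry": 0,"rz": 0,"gripper": 1},
  {"tx": 0,"ty": 0,"tz": 0.006,"rx": 0,"ry": 0,"rz": 0,"gripper": 1},
  {"tx": 0,"ty": 0,"tz": 0.006,"rx": 0,"ry": 0,"rz": 0,"gripper": 1},
  {"tx": 0,"ty": 0,"tz": 0.006,"rx": 0,"ry": 0,"rz": 0,"gripper": 1},
  {"tx": 0,"ty": 0,"tz": 0,"rx": 0,"ry": 0,"rz": 0,"gripper": 1},
  {"tx": 0,"ty": 0,"tz": 0,"rx": 0,"ry": 0,"rz": 0,"gripper": 1},
])

```text
time_s: 8.07
ee_pos: [538.7, 180.4, 138.6]
ee_rot: [-180.0, -0.0, 0.0]
force: [0.1, 0.7, -1.2]
gripper_width: 19.7
gripper_force: 50.0
```

>>> send_rows([
  {"tx": 0,"ty": 0.001,"tz": 0.003,"rx": 0,"ry": 0,"rz": 0,"gripper": 1},
  {"tx": 0,"ty": 0,"tz": 0.003,"rx": 0,"ry": 0,"rz": 0,"gripper": 1},
  {"tx": 0,"ty": 0,"tz": 0.002,"rx": 0,"ry": 0,"rz": 0,"gripper": 1},
  {"tx": 0,"ty": 0,"tz": 0.002,"rx": 0,"ry": 0,"rz": 0,"gripper": 1},
  {"tx": 0,"ty": 0,"tz": 0,"rx": 0,"ry": 0,"rz": 0,"gripper": 1},
])

```text
time_s: 8.7
ee_pos: [538.7, 179.9, 133.5]
ee_rot: [-180.0, -0.0, 0.0]
force: [-0.2, 0.3, 1.6]
gripper_width: 20.1
gripper_force: 50.0
```

>>> send_rows([
  {"tx": 0,"ty": 0,"tz": 0.002,"rx": 0,"ry": 0,"rz": 0,"gripper": 1},
  {"tx": 0,"ty": 0,"tz": 0,"rx": 0,"ry": 0,"rz": 0,"gripper": 1},
  {"tx": 0,"ty": 0,"tz": 0,"rx": 0,"ry": 0,"rz": 0,"gripper": 1},
])

```text
time_s: 9.07
ee_pos: [538.7, 179.9, 132.5]
ee_rot: [180.0, -0.0, 0.0]
force: [-0.8, -0.4, 2.0]
gripper_width: 19.8
gripper_force: 50.0
```

>>> send_rows([
  {"tx": 0,"ty": 0,"tz": 0.002,"rx": 0,"ry": 0,"rz": 0,"gripper": 1},
  {"tx": 0,"ty": 0,"tz": 0,"rx": 0,"ry": 0,"rz": 0,"gripper": 1},
  {"tx": 0,"ty": 0,"tz": 0,"rx": 0,"ry": 0,"rz": 0,"gripper": 1},
])

```text
time_s: 9.45
ee_pos: [538.7, 179.9, 131.5]
ee_rot: [180.0, -0.0, 0.0]
force: [0.2, 0.8, 2.2]
gripper_width: 19.6
gripper_force: 50.0
```

>>> send_rows([
  {"tx": 0,"ty": 0,"tz": 0.002,"rx": 0,"ry": 0,"rz": 0,"gripper": 1},
  {"tx": 0,"ty": 0,"tz": 0,"rx": 0,"ry": 0,"rz": 0,"gripper": 1},
  {"tx": 0,"ty": 0,"tz": 0,"rx": 0,"ry": 0,"rz": 0,"gripper": 1},
])

```text
time_s: 9.82
ee_pos: [538.7, 179.9, 130.5]
ee_rot: [180.0, -0.0, 0.0]
force: [-0.3, 0.2, 1.4]
gripper_width: 19.6
gripper_force: 50.0
```

>>> send_rows([
  {"tx": 0,"ty": 0,"tz": 0.002,"rx": 0,"ry": 0,"rz": 0,"gripper": 1},
  {"tx": 0,"ty": 0,"tz": 0,"rx": 0,"ry": 0,"rz": 0,"gripper": 1},
  {"tx": 0,"ty": 0,"tz": 0,"rx": 0,"ry": 0,"rz": 0,"gripper": 1},
])

```text
time_s: 10.2
ee_pos: [538.7, 179.9, 129.4]
ee_rot: [180.0, -0.0, 0.0]
force: [-0.4, 0.2, 2.2]
gripper_width: 19.9
gripper_force: 50.0
```

>>> send_rows([
  {"tx": 0,"ty": 0,"tz": 0.002,"rx": 0,"ry": 0,"rz": 0,"gripper": 1},
  {"tx": 0,"ty": 0,"tz": 0,"rx": 0,"ry": 0,"rz": 0,"gripper": 1},
  {"tx": 0,"ty": 0,"tz": 0,"rx": 0,"ry": 0,"rz": 0,"gripper": 1},
])

```text
time_s: 10.58
ee_pos: [538.7, 179.8, 128.5]
ee_rot: [180.0, -0.0, 0.0]
force: [-0.6, 1.8, 2.7]
gripper_width: 19.8
gripper_force: 50.0
```

>>> send_rows([
  {"tx": 0,"ty": 0,"tz": 0.002,"rx": 0,"ry": 0,"rz": 0,"gripper": 1},
  {"tx": 0,"ty": 0,"tz": 0,"rx": 0,"ry": 0,"rz": 0,"gripper": 1},
  {"tx": 0,"ty": 0,"tz": 0,"rx": 0,"ry": 0,"rz": 0,"gripper": 1},
])

```text
time_s: 10.95
ee_pos: [538.6, 179.8, 127.4]
ee_rot: [180.0, -0.0, 0.0]
force: [0.9, 0.4, 3.1]
gripper_width: 19.7
gripper_force: 50.0
```

>>> send_rows([
  {"tx": 0,"ty": 0,"tz": 0.002,"rx": 0,"ry": 0,"rz": 0,"gripper": 1},
  {"tx": 0,"ty": 0,"tz": 0,"rx": 0,"ry": 0,"rz": 0,"gripper": 1},
  {"tx": 0,"ty": 0,"tz": 0,"rx": 0,"ry": 0,"rz": 0,"gripper": 1},
])

```text
time_s: 11.32
ee_pos: [538.7, 179.8, 126.5]
ee_rot: [180.0, -0.0, 0.0]
force: [-0.2, 0.9, 2.8]
gripper_width: 19.3
gripper_force: 50.0
```

>>> send_rows([
  {"tx": 0,"ty": 0,"tz": 0.002,"rx": 0,"ry": 0,"rz": 0,"gripper": 1},
  {"tx": 0,"ty": 0,"tz": 0,"rx": 0,"ry": 0,"rz": 0,"gripper": 1},
  {"tx": 0,"ty": 0,"tz": 0,"rx": 0,"ry": 0,"rz": 0,"gripper": 1},
])

```text
time_s: 11.7
ee_pos: [538.7, 179.8, 125.4]
ee_rot: [180.0, -0.0, 0.0]
force: [0.2, -0.1, 2.6]
gripper_width: 20.1
gripper_force: 50.0
```

>>> send_rows([
  {"tx": 0,"ty": 0,"tz": 0.002,"rx": 0,"ry": 0,"rz": 0,"gripper": 1},
  {"tx": 0,"ty": 0,"tz": 0,"rx": 0,"ry": 0,"rz": 0,"gripper": 1},
  {"tx": 0,"ty": 0,"tz": 0,"rx": 0,"ry": 0,"rz": 0,"gripper": 1},
])

```text
time_s: 12.08
ee_pos: [538.6, 179.8, 124.4]
ee_rot: [180.0, -0.0, 0.0]
force: [-0.4, 1.4, 2.9]
gripper_width: 19.7
gripper_force: 50.0
```

>>> send_rows([
  {"tx": 0,"ty": 0,"tz": 0.002,"rx": 0,"ry": 0,"rz": 0,"gripper": 1},
  {"tx": 0,"ty": 0,"tz": 0,"rx": 0,"ry": 0,"rz": 0,"gripper": 1},
  {"tx": 0,"ty": 0,"tz": 0,"rx": 0,"ry": 0,"rz": 0,"gripper": 1},
])

```text
time_s: 12.45
ee_pos: [538.6, 179.8, 123.4]
ee_rot: [180.0, -0.0, 0.0]
force: [-0.1, 0.5, 3.5]
gripper_width: 19.7
gripper_force: 50.0
```

>>> send_rows([
  {"tx": 0,"ty": 0,"tz": 0.001,"rx": 0,"ry": 0,"rz": 0,"gripper": 1},
  {"tx": 0,"ty": 0,"tz": 0,"rx": 0,"ry": 0,"rz": 0,"gripper": 1},
  {"tx": 0,"ty": 0,"tz": 0,"rx": 0,"ry": 0,"rz": 0,"gripper": 1},
])

```text
time_s: 12.82
ee_pos: [538.6, 179.9, 122.9]
ee_rot: [180.0, -0.0, 0.0]
force: [-0.2, 0.8, 4.3]
gripper_width: 20.0
gripper_force: 50.0
```

Run:
```python
from h import *
s=grab("side");w=grab("wrist")
c=lambda f,b:cv2.resize(cv2.cvtColor(f["frame"],cv2.COLOR_RGB2BGR)[b[1]:b[3],b[0]:b[2]],(400,400),interpolation=cv2.INTER_CUBIC)
p=proj(s,[539,180,117])[0].astype(int)
cv2.imwrite("pics/v6.png",np.hstack([c(s,(p[0]-40,p[1]-50,p[0]+40,p[1]+30)),c(w,(130,0,380,250))]))
st=env.state();print(st["ee_pos"],st["force"],st["torque"])
```

```text
[538.6371282  179.83676725 122.94996582] [0.58954268 0.28867967 4.17337735] [ 0.14501019 -0.00653696  0.02331335]
```

View pics/v6.png

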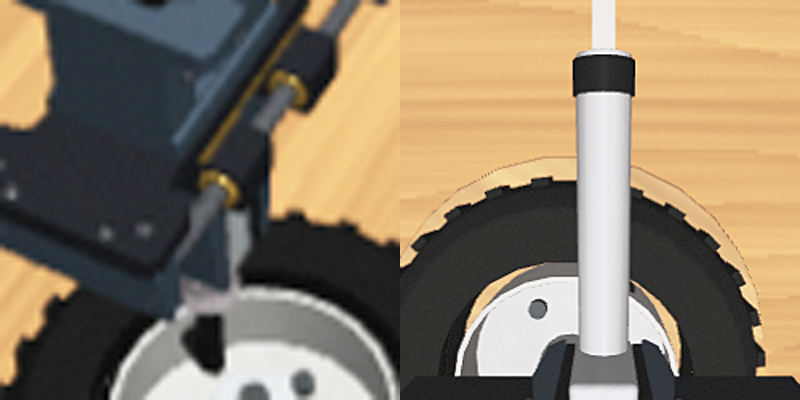

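The side view shows the brass stem inside the chuck. The wrist view shows the white rod well out at (603,25), so I'll keep pressing gently.

>>> send_rows([
  {"tx": 0,"ty": 0,"tz": 0.002,"rx": 0,"ry": 0,"rz": 0,"gripper": 1},
  {"tx": 0,"ty": 0,"tz": 0,"rx": 0,"ry": 0,"rz": 0,"gripper": 1},
  {"tx": 0,"ty": 0,"tz": 0,"rx": 0,"ry": 0,"rz": 0,"gripper": 1},
])

```text
time_s: 13.3
ee_pos: [538.8, 179.9, 122.2]
ee_rot: [-180.0, -0.0, 0.0]
force: [-1.5, 0.0, 4.6]
gripper_width: 19.8
gripper_force: 50.0
```

>>> send_rows([
  {"tx": 0,"ty": 0,"tz": 0.001,"rx": 0,"ry": 0,"rz": 0,"gripper": 1},
  {"tx": 0,"ty": 0,"tz": 0,"rx": 0,"ry": 0,"rz": 0,"gripper": 1},
  {"tx": 0,"ty": 0,"tz": 0,"rx": 0,"ry": 0,"rz": 0,"gripper": 1},
])

```text
time_s: 13.68
ee_pos: [538.9, 179.9, 122.0]
ee_rot: [-180.0, -0.0, 0.0]
force: [0.1, 0.6, 6.7]
gripper_width: 20.0
gripper_force: 50.0
```

>>> send_rows([
  {"tx": 0,"ty": 0,"tz": 0.001,"rx": 0,"ry": 0,"rz": 0,"gripper": 1},
  {"tx": 0,"ty": 0,"tz": 0,"rx": 0,"ry": 0,"rz": 0,"gripper": 1},
  {"tx": 0,"ty": 0,"tz": 0,"rx": 0,"ry": 0,"rz": 0,"gripper": 1},
])

```text
time_s: 14.05
ee_pos: [539.0, 179.9, 121.7]
ee_rot: [-180.0, -0.1, 0.0]
force: [-0.0, 0.6, 7.2]
gripper_width: 19.5
gripper_force: 50.0
```

>>> send_rows([
  {"tx": 0,"ty": 0,"tz": 0.001,"rx": 0,"ry": 0,"rz": 0,"gripper": 1},
  {"tx": 0,"ty": 0,"tz": 0,"rx": 0,"ry": 0,"rz": 0,"gripper": 1},
  {"tx": 0,"ty": 0,"tz": 0,"rx": 0,"ry": 0,"rz": 0,"gripper": 1},
])

```text
time_s: 14.42
ee_pos: [539.1, 180.0, 121.4]
ee_rot: [-180.0, -0.1, 0.0]
force: [-0.9, -0.1, 9.4]
gripper_width: 19.8
gripper_force: 50.0
```

>>> send_rows([
  {"tx": 0,"ty": 0,"tz": 0.001,"rx": 0,"ry": 0,"rz": 0,"gripper": 1},
  {"tx": 0,"ty": 0,"tz": 0,"rx": 0,"ry": 0,"rz": 0,"gripper": 1},
  {"tx": 0,"ty": 0,"tz": 0,"rx": 0,"ry": 0,"rz": 0,"gripper": 1},
])

```text
time_s: 14.8
ee_pos: [539.3, 180.0, 121.2]
ee_rot: [-180.0, -0.1, 0.0]
force: [-1.4, 0.2, 9.7]
gripper_width: 19.6
gripper_force: 50.0
```

>>> send_rows([
  {"tx": 0,"ty": 0,"tz": 0.001,"rx": 0,"ry": 0,"rz": 0,"gripper": 1},
  {"tx": 0,"ty": 0,"tz": 0,"rx": 0,"ry": 0,"rz": 0,"gripper": 1},
  {"tx": 0,"ty": 0,"tz": 0.001,"rx": 0,"ry": 0,"rz": 0,"gripper": 1},
  {"tx": 0,"ty": 0,"tz": 0,"rx": 0,"ry": 0,"rz": 0,"gripper": 1},
  {"tx": 0,"ty": 0,"tz": 0,"rx": 0,"ry": 0,"rz": 0,"gripper": 1},
])

```text
time_s: 15.42
ee_pos: [539.5, 180.1, 120.7]
ee_rot: [-180.0, -0.2, 0.0]
force: [-2.1, 0.9, 11.9]
gripper_width: 19.8
gripper_force: 50.0
```

>>> send_rows([
  {"tx": 0,"ty": 0,"tz": 0.001,"rx": 0,"ry": 0,"rz": 0,"gripper": 1},
  {"tx": 0,"ty": 0,"tz": 0,"rx": 0,"ry": 0,"rz": 0,"gripper": 1},
  {"tx": 0,"ty": 0,"tz": 0,"rx": 0,"ry": 0,"rz": 0,"gripper": 1},
])

```text
time_s: 15.8
ee_pos: [539.6, 180.1, 120.4]
ee_rot: [-180.0, -0.2, 0.0]
force: [-1.3, 1.4, 13.3]
gripper_width: 19.7
gripper_force: 50.0
```

>>> send_rows([
  {"tx": 0,"ty": 0,"tz": 0,"rx": 0,"ry": 0,"rz": 0,"gripper": 1},
  {"tx": 0,"ty": 0,"tz": 0,"rx": 0,"ry": 0,"rz": 0,"gripper": 1},
  {"tx": 0,"ty": 0,"tz": 0,"rx": 0,"ry": 0,"rz": 0,"gripper": 1},
  {"tx": 0,"ty": 0,"tz": 0,"rx": 0,"ry": 0,"rz": 0,"gripper": 1},
])

```text
time_s: 16.3
ee_pos: [539.6, 180.2, 120.4]
ee_rot: [-180.0, -0.2, 0.0]
force: [-0.8, 1.2, 12.9]
gripper_width: 19.5
gripper_force: 50.0
```

>>> send_rows([
  {"tx": 0,"ty": 0,"tz": -0.01,"rx": 0,"ry": 0,"rz": 0,"gripper": 1},
  {"tx": 0,"ty": 0,"tz": -0.02,"rx": 0,"ry": 0,"rz": 0,"gripper": 1},
  {"tx": 0,"ty": 0,"tz": -0.04,"rx": 0,"ry": 0,"rz": 0,"gripper": 1},
  {"tx": 0,"ty": 0,"tz": -0.07,"rx": 0,"ry": 0,"rz": 0,"gripper": 1},
  {"tx": 0,"ty": 0,"tz": -0.1,"rx": 0,"ry": 0,"rz": 0,"gripper": 1},
  {"tx": 0,"ty": 0,"tz": 0,"rx": 0,"ry": 0,"rz": 0,"gripper": 1},
  {"tx": 0,"ty": 0,"tz": 0,"rx": 0,"ry": 0,"rz": 0,"gripper": 1},
])

```text
time_s: 17.18
ee_pos: [537.6, 179.4, 237.0]
ee_rot: [179.9, 0.2, 0.0]
force: [-0.4, 0.3, -2.8]
gripper_width: 19.6
gripper_force: 50.0
```

Run:
```python
from h import *
w=grab("wrist"); im=cv2.cvtColor(w["frame"],cv2.COLOR_RGB2HSV)
st=env.state();print(st["ee_pos"],st["ee_rot"],st["force"])
e=np.array(st["ee_pos"]); p=proj(w,[e+[108,0,3.5],e+[60,0,3.5]]);print(p)
b=im[:240,200:320]; bl=(b[...,2]<60); wh=(b[...,1]<40)&(b[...,2]>150)
for r in range(0,70,4): 
    c=np.where(wh[r])[0]; print(r,len(c),(c.mean()+200).round(1) if len(c) else 0)
r=np.where(wh.sum(1)>3)[0][0]; print(r, onz(w,255,r,e[2]+3.5)-e)
cv2.imwrite("pics/w7.png",cv2.cvtColor(w["frame"],cv2.COLOR_RGB2BGR))
```

```text
[537.37606662 179.33942329 236.4690954 ] [1.79909103e+02 2.34127667e-01 1.27046263e-02] [-0.7307955  -0.41576127 -2.84109448]
[[259.8197481   35.29305735]
 [259.67513188 134.63231993]]
0 14 256.5
4 14 256.5
8 14 256.5
12 14 256.5
16 14 256.5
20 14 256.5
24 14 256.5
28 14 256.5
32 29 257.0
36 0 0
40 0 0
44 0 0
48 0 0
52 0 0
56 0 0
60 32 257.5
64 31 257.0
68 31 257.0
0 [123.92155896   2.31530992   3.5       ]
```

View pics/w7.png

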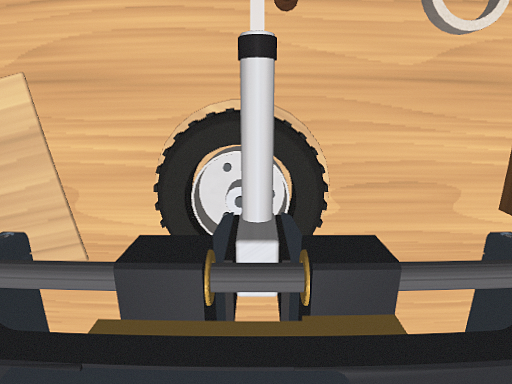

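The rod is still out by more than 15 mm, running past the picture's top edge at (257,0), and the gauge hasn't shifted in the grip. Now back to the stand.

>>> send_rows([
  {"tx": -0.0078,"ty": 0.091,"tz": 0,"rx": 0,"ry": 0,"rz": 0,"gripper": 1},
  {"tx": -0.0078,"ty": 0.091,"tz": 0,"rx": 0,"ry": 0,"rz": 0,"gripper": 1},
  {"tx": -0.0078,"ty": 0.091,"tz": 0,"rx": 0,"ry": 0,"rz": 0,"gripper": 1},
  {"tx": -0.0078,"ty": 0.091,"tz": 0,"rx": 0,"ry": 0,"rz": 0,"gripper": 1},
  {"tx": -0.0078,"ty": 0.091,"tz": 0,"rx": 0,"ry": 0,"rz": 0,"gripper": 1},
  {"tx": -0.0078,"ty": 0.091,"tz": 0,"rx": 0,"ry": 0,"rz": 0,"gripper": 1},
  {"tx": -0.0078,"ty": 0.091,"tz": 0,"rx": 0,"ry": 0,"rz": 0,"gripper": 1},
  {"tx": -0.0078,"ty": 0.091,"tz": 0,"rx": 0,"ry": 0,"rz": 0,"gripper": 1},
  {"tx": 0,"ty": 0,"tz": 0.06,"rx": 0,"ry": 0,"rz": 0,"gripper": 1},
  {"tx": 0,"ty": 0,"tz": 0.1,"rx": 0,"ry": 0,"rz": 0,"gripper": 1},
  {"tx": 0,"ty": 0,"tz": 0.06,"rx": 0,"ry": 0,"rz": 0,"gripper": 1},
  {"tx": 0,"ty": 0,"tz": 0,"rx": 0,"ry": 0,"rz": 0,"gripper": 1},
])

```text
time_s: 18.73
ee_pos: [504.5, -183.2, 124.7]
ee_rot: [-179.8, 0.5, 0.0]
force: [-0.3, -0.1, -1.8]
gripper_width: 19.8
gripper_force: 50.0
```

>>> send_rows([
  {"tx": 0,"ty": 0,"tz": 0,"rx": 0,"ry": 0,"rz": 0,"gripper": 1},
  {"tx": 0,"ty": 0,"tz": 0,"rx": 0,"ry": 0,"rz": 0,"gripper": 1},
])

```text
time_s: 18.98
ee_pos: [508.4, -184.5, 129.8]
ee_rot: [179.9, -0.2, 0.0]
force: [-0.7, 0.2, -1.3]
gripper_width: 19.8
gripper_force: 50.0
```

```bash
python3 -c "
from h import *
s=env.state();print(s['ee_pos'],s['ee_rot'],s['force'])"
```

```text
[ 508.44850085 -184.48657165  129.83939964] [ 1.79935387e+02 -1.50591057e-01  2.22731878e-02] [-0.73363336  0.22443768 -1.2720864 ]
```

>>> send_rows([
  {"tx": -0.002,"ty": 0,"tz": 0,"rx": 0,"ry": 0,"rz": 0,"gripper": 1},
  {"tx": 0,"ty": 0,"tz": 0,"rx": 0,"ry": 0,"rz": 0,"gripper": 1},
  {"tx": 0,"ty": 0,"tz": 0,"rx": 0,"ry": 0,"rz": 0,"gripper": 1},
  {"tx": 0,"ty": 0,"tz": 0,"rx": 0,"ry": 0,"rz": 0,"gripper": 1},
  {"tx": 0,"ty": 0,"tz": 0,"rx": 0,"ry": 0,"rz": 0,"gripper": 1},
  {"tx": 0,"ty": 0,"tz": 0,"rx": 0,"ry": 0,"rz": 0,"gripper": 1},
])

```text
time_s: 19.73
ee_pos: [506.5, -184.2, 128.4]
ee_rot: [180.0, 0.0, 0.0]
force: [-0.2, -0.6, -1.9]
gripper_width: 20.1
gripper_force: 50.0
```

>>> send_rows([
  {"tx": 0,"ty": 0.001,"tz": 0.05,"rx": 0,"ry": 0,"rz": 0,"gripper": 1},
  {"tx": 0,"ty": 0,"tz": 0.05,"rx": 0,"ry": 0,"rz": 0,"gripper": 1},
  {"tx": 0,"ty": 0,"tz": 0.02,"rx": 0,"ry": 0,"rz": 0,"gripper": 1},
  {"tx": 0,"ty": 0,"tz": 0,"rx": 0,"ry": 0,"rz": 0,"gripper": 1},
  {"tx": 0,"ty": 0,"tz": 0,"rx": 0,"ry": 0,"rz": 0,"gripper": 1},
  {"tx": 0,"ty": 0,"tz": 0,"rx": 0,"ry": 0,"rz": 0,"gripper": 1},
  {"tx": 0,"ty": 0,"tz": 0.008,"rx": 0,"ry": 0,"rz": 0,"gripper": 1},
  {"tx": 0,"ty": 0,"tz": 0.008,"rx": 0,"ry": 0,"rz": 0,"gripper": 1},
  {"tx": 0,"ty": 0,"tz": 0,"rx": 0,"ry": 0,"rz": 0,"gripper": 1},
])

```text
time_s: 20.85
ee_pos: [506.1, -184.5, 60.0]
ee_rot: [-180.0, 0.1, 0.0]
force: [-0.4, -0.5, -1.0]
gripper_width: 19.7
gripper_force: 50.0
```

In the hole with no contact force; go down to about 42.5.

>>> send_rows([
  {"tx": 0,"ty": 0,"tz": 0.009,"rx": 0,"ry": 0,"rz": 0,"gripper": 1},
  {"tx": 0,"ty": 0,"tz": 0.009,"rx": 0,"ry": 0,"rz": 0,"gripper": 1},
  {"tx": 0,"ty": 0,"tz": 0.009,"rx": 0,"ry": 0,"rz": 0,"gripper": 1},
  {"tx": 0,"ty": 0,"tz": 0.006,"rx": 0,"ry": 0,"rz": 0,"gripper": 1},
  {"tx": 0,"ty": 0,"tz": 0,"rx": 0,"ry": 0,"rz": 0,"gripper": 1},
  {"tx": 0,"ty": 0,"tz": 0,"rx": 0,"ry": 0,"rz": 0,"gripper": 1},
])

```text
time_s: 21.6
ee_pos: [506.6, -184.7, 44.0]
ee_rot: [180.0, -0.0, 0.0]
force: [-0.0, 0.1, -1.7]
gripper_width: 19.7
gripper_force: 50.0
```

>>> send_rows([
  {"tx": 0,"ty": 0,"tz": 0.002,"rx": 0,"ry": 0,"rz": 0,"gripper": 1},
  {"tx": 0,"ty": 0,"tz": 0,"rx": 0,"ry": 0,"rz": 0,"gripper": 1},
  {"tx": 0,"ty": 0,"tz": 0,"rx": 0,"ry": 0,"rz": 0,"gripper": 1},
])

```text
time_s: 21.98
ee_pos: [506.5, -184.7, 43.0]
ee_rot: [180.0, -0.0, 0.0]
force: [0.2, -0.2, -1.7]
gripper_width: 20.1
gripper_force: 50.0
```

>>> send_rows([
  {"tx": 0,"ty": 0,"tz": 0.002,"rx": 0,"ry": 0,"rz": 0,"gripper": 1},
  {"tx": 0,"ty": 0,"tz": 0.001,"rx": 0,"ry": 0,"rz": 0,"gripper": 1},
  {"tx": 0,"ty": 0,"tz": 0,"rx": 0,"ry": 0,"rz": 0,"gripper": 1},
  {"tx": 0,"ty": 0,"tz": 0,"rx": 0,"ry": 0,"rz": 0,"gripper": 1},
])

```text
time_s: 22.48
ee_pos: [506.5, -184.7, 41.4]
ee_rot: [180.0, 0.0, 0.0]
force: [-1.3, 1.1, -1.2]
gripper_width: 19.7
gripper_force: 50.0
```

>>> send_rows([
  {"tx": 0,"ty": 0,"tz": 0.001,"rx": 0,"ry": 0,"rz": 0,"gripper": 1},
  {"tx": 0,"ty": 0,"tz": 0,"rx": 0,"ry": 0,"rz": 0,"gripper": 0.3},
  {"tx": 0,"ty": 0,"tz": 0,"rx": 0,"ry": 0,"rz": 0,"gripper": -0.2},
  {"tx": 0,"ty": 0,"tz": 0,"rx": 0,"ry": 0,"rz": 0,"gripper": -1},
  {"tx": 0,"ty": 0,"tz": 0,"rx": 0,"ry": 0,"rz": 0,"gripper": -1},
  {"tx": 0,"ty": 0,"tz": 0,"rx": 0,"ry": 0,"rz": 0,"gripper": -1},
  {"tx": 0,"ty": 0,"tz": 0,"rx": 0,"ry": 0,"rz": 0,"gripper": -1},
  {"tx": 0,"ty": 0,"tz": 0,"rx": 0,"ry": 0,"rz": 0,"gripper": -1},
  {"tx": 0,"ty": 0,"tz": 0,"rx": 0,"ry": 0,"rz": 0,"gripper": -1},
])

```text
time_s: 23.6
ee_pos: [506.5, -184.7, 41.0]
ee_rot: [180.0, -0.0, 0.0]
force: [0.2, 0.3, 0.2]
gripper_width: 91.0
gripper_force: 0.0
```

>>> send_rows([
  {"tx": 0,"ty": 0,"tz": -0.03,"rx": 0,"ry": 0,"rz": 0,"gripper": -1},
  {"tx": 0,"ty": 0,"tz": -0.08,"rx": 0,"ry": 0,"rz": 0,"gripper": -1},
  {"tx": 0,"ty": 0,"tz": -0.1,"rx": 0,"ry": 0,"rz": 0,"gripper": -1},
  {"tx": 0,"ty": 0,"tz": -0.1,"rx": 0,"ry": 0,"rz": 0,"gripper": -1},
  {"tx": 0,"ty": 0,"tz": -0.08,"rx": 0,"ry": 0,"rz": 0,"gripper": -1},
  {"tx": -0.07,"ty": 0,"tz": 0,"rx": 0,"ry": 0,"rz": 0,"gripper": -1},
  {"tx": 0,"ty": 0,"tz": 0,"rx": 0,"ry": 0,"rz": 0,"gripper": -1},
  {"tx": 0,"ty": 0,"tz": 0,"rx": 0,"ry": 0,"rz": 0,"gripper": -1},
  {"tx": 0,"ty": 0,"tz": 0,"rx": 0,"ry": 0,"rz": 0,"gripper": -1},
])

```text
time_s: 24.72
ee_pos: [472.1, -184.7, 235.9]
ee_rot: [180.0, -0.0, 0.0]
force: [0.3, -0.1, 0.6]
gripper_width: 91.0
gripper_force: 0.0
```

Run:
```python
from h import *
w=grab("wrist");s=grab("side");st=env.state();print(st["ee_pos"],st["gripper_width"],st["time_s"])
c=lambda f,b:cv2.resize(cv2.cvtColor(f["frame"],cv2.COLOR_RGB2BGR)[b[1]:b[3],b[0]:b[2]],(400,400),interpolation=cv2.INTER_CUBIC)
cv2.imwrite("pics/end.png",np.hstack([c(w,(160,0,360,200)),c(s,(240,140,340,240))]))
```

```text
[ 471.96221862 -184.64791526  235.58913537] 91.19864271265453 24.825
```

View pics/end.png

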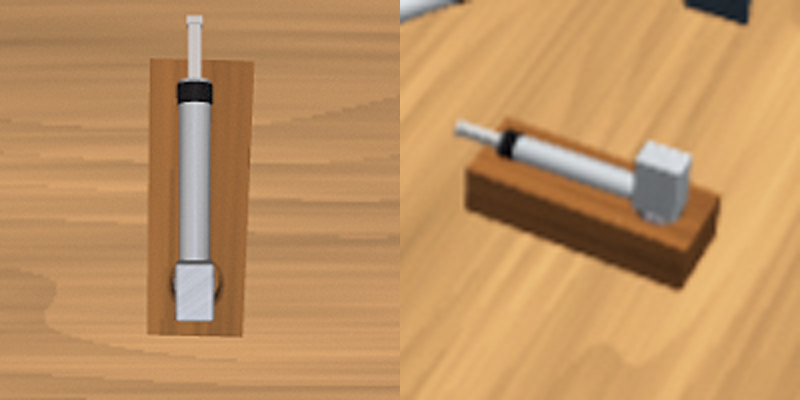

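The gauge stands in its stand with the head at (195,292) and the rod tip at (194,18), about 28 mm out. Handing it in.

```bash
python3 -c "
from workcell import env
print(env.job_done())"
```

```text
the job is handed in; nothing more can be done
None
```

The gauge was pressed onto the valve stem at about 14.5 N (wrist-force estimate) for roughly a second and is back down in its stand with the rod about 28 mm out; the job was handed in at about 25 s, no verdict returned.

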